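# Find where the tilting parts bin rubs and record it with the pointer

### The arm

A 6-joint arm with a two-finger parallel gripper is mounted at the origin on the work surface. World frame = base frame: x ahead of the robot, y to its left, z up, the work surface at z = 0. Lengths are in m, angles in rad, forces in N, time in s.
With the tool pointing down it reaches from about 0.35 to 0.975 m from the base axis. Payload 7.1 kg.
Tool frame: the origin (TCP) lies at the very end of the fingers, on their centre line; the grasp point (between the pads) lies 19 mm behind it (robot.grasp_offset is the distance from the TCP to the grasp point, in m); z points along the fingers, y is the line along which they close (so a half turn about z gives the same grasp; the last joint's range is limited). The gripper opens to 88 mm and grips with 3 to 60 N. Pads are 20 mm wide; open, the fingers measure 115 mm over their backs; the gripper's body (75 mm by 178 mm) begins 61 mm behind the grasp point.
Start: joints at [-1.123, 0.423, 1.63, -0, 1.089, -0.019], TCP at [0.281, -0.558, 0.2] pointing down, gripper open.
Joint ranges: [-3, 3], [-0.9, 2.11], [0.09, 2.58], [-1.31, 4.45], [0.11, 2.69], [-2.54, 2.54]. Speed limits (rad/s): [2.39, 2.39, 3.01, 3.14, 3.14, 3.14].

### API

Orientations are given as a unit quaternion [w, x, y, z].
In Python, from rig import robot gives the robot as it stands. The module is installed in compiled form; this text tells all that it offers.
- The arm moves only by the tool servo_tool, never from a script. Its argument "plan" is a list that holds one entry, the list of rows, each a list of 7 numbers: the turn, a rotation vector about the tool's x, y, z in units of 6 degrees (1.0 is 6 degrees), then the shift along the tool's x, y, z in units of 50 mm (1.0 is 50 mm), then the closure in counts, from 0 (fully open) to 255 (shut). In form: [[[wx, wy, wz, dx, dy, dz, jaw], ...]]. A call has 1 to 12 rows; each row is the pose to reach, as a shift and turn from the pose commanded when the call began, along the tool's axes at that moment; what a row does not reach only later rows make up. A row lasts 1/8 s, in which the tool goes at most 62.5 mm and 10.7 degrees, less where a joint would pass 70% of its speed; a pose out of reach is approached as far as the arm can. A call with a gripper value outside its range is refused whole. The fingers move at their own pace and stop on an object; "grip_force" is the grip in N (left out, the last holds). Time passes only in rows, so rows that repeat a pose let the fingers close. It gives the time, the measured TCP pose, the force, the opening and the grip force at its end, in the units of the state.
- robot.observe(): the state, without advancing time (a new reading comes with each control period).
- robot.camera(name): name is "scene" or "top" or "wrist"; returns the picture (384x512x3 uint8, red, green, blue); there is no depth.
- robot.camera_params(name): a dict with "fx", "fy", "cx", "cy" (pixels), "R" (3x3) and "t" (3): a world point X has camera coordinates R X + t; the wrist camera has in their place "mount" (4x4, takes a point from camera to tool coordinates, whose origin is the TCP and whose axes are the flange's). Camera axes: x right, y down, z forward; pixel columns grow to the right and rows downward; lengths in m; the calibration is good to about 2 mm. The wrist camera is an equidistant fisheye: a pixel r from the principal point sees the ray r / f radians off the axis. A picture is of the moment at which its call begins: read the wrist's pose just before it. camera_params takes no time and is no camera call.
- robot.job_done(): hands the job in; it is judged then, once.
Trained networks look in the newest picture that a camera, given by its name, has taken for a name from the list of things; names that differ only in an ending like _2 or _b are one class to them, and where a whole thing is asked for, a point or a joint stands for the part that bears it (a point fixed in the world has none). Each returns a list of dicts, best first, with "p" (0 to 1); they miss things now and then, are a little off and sometimes report something else, mostly with a low value. They report only what shows in the picture. A call takes as long as a camera call.
- robot.boxes_of(camera, target): "xyz" ([x, y, z] in m, in world coordinates, good to about 4 mm: the middle of the surface that is visible of it).
- robot.silhouettes(camera, target): "mask" (384x512 bool, what is visible of it).
The state is a dict: "time": time; "joints": joint angles; "qd": joint speeds; "tau": joint torques, N m; "tcp_pos": TCP position; "ee_rot": TCP orientation; "force": force on the tool from outside, world axes, zero at the start; "moment": the same for the moment, N m; "gripper_width": opening from 0.0 (shut) to 1.0 (fully open); "finger_force": force on a finger pad.
Only numpy, scipy, OpenCV 4.12 (cv2) and the standard library are available. Lean on these libraries where they do the work, as an engineer would, in place of code of your own. Each camera call takes 0.05 s, during which the arm holds its last target. There are 200 camera calls.

### The job

The empty tilting bin rubs against its stand somewhere in its swing: draw it gently forward by its loop handle, feel for the spot where the drag is greatest, and leave the bin standing right on that spot. Then slide the pointer along its ledge until it stands directly in line with the loop's bar, let go, and leave the loose fittings where they are.

Things in the scene. Friction and masses are not known exactly. Their poses are not given: they have to be found in the camera images.
- stand: Fixed grey steel stand of the bin. Origin on the table under the bin's middle; x points to the rear (away from the robot at yaw 0), y left, z up. Base plate 300 x 300 x 6 mm, its centre 20 mm right of the origin. On the right, 103 to 137 mm from the origin along -y, a dark steel ledge 110 mm high and 260 mm long carries the pointer's track.
- bin: Empty grey plastic bin, 120 long (x) x 100 wide x 90 mm high, 0.2 to 0.45 kg. Origin on its pivot axis (along the stand's y), 85 mm above the table. Tilt a about that axis takes its top forward, to the stand's -x; axes as the stand's at a = 0. Starts at -0.25 to 0.1 rad; end stops at -0.30 and 1.10. Pivot friction of about 0.12 N m holds it where it is left.
- loop (a point): Middle of the round bar of the bin's steel loop handle: 12 mm thick, along the stand's y, 80 mm clear between its uprights, 71 mm above the rim. At tilt a it is 115 sin(a) mm in front of (-x) and 115 cos(a) mm above the pivot axis. The bar turns in a light grip (10 N is enough) or loosely between upright fingers; the fingers must not load the bin with more than 40 N.
- cheek: Fixed side plate left of the bin, 190 x 14 x 114 mm; origin mid lower edge. A hidden springy high spot in it rubs on the bin in a zone of about 0.08 rad to either side of a tilt between 0.35 and 0.9: the pull at the loop, felt in motion and fading at rest, rises from 1 to about 8 N, then falls. The spot is the zone's middle; it feels alike from either side; going through and back is allowed.
- pointer_post (a point): Pointer: upright aluminium post 16 x 16 x 60 mm on a small foot, on the ledge 120 mm right of the bin's middle. Point on the post's axis, 20 mm below its top, 170 mm above the table; axes as the stand's. Slides only along the stand's x (friction 1.2 N), from 60 mm behind the pivot axis 180 mm forward; starts within 20 mm of the rear end. In line = same stand x as the bar.
- tee: Loose copper tee, 70 x 50 x 30 mm, on the table, left. Leave alone.
- bushing1: Loose zinc reducer bushing, 38 mm across, 26 mm high, on the table, left. Leave alone.
- bushing2: The second, same bushing, on the table at the right front. Leave alone.
- cap: Loose chrome end cap, 40 mm across, 26 mm high, on the stand's base plate in front left of the bin. Leave alone.
- clamp: Loose black nylon spring clamp, 95 x 45 x 16 mm, on the table, right. Leave alone.
- collar: Loose steel pipe collar, 48 mm across, 15 mm high, on the stand's base plate left of the cheek. Leave alone.

How it is judged:
By the outcome, as a careful person would: the job done as asked, in the order asked, and still so for the second after the job is handed in, with the robot touching nothing.
It also fails if it takes over 64 s, if anything falls off the work surface, if the arm or the gripper's body presses on something with over 40 N, if the wrist force passes 120 N, or if a joint passes its speed limit or range.

## Working session

There is one attempt and no reset: what is moved stays moved. The work goes in short steps, Python scripts to look and compute and a tool call to move; the robot and the scene stay as the last step left them, time stands still between calls to the robot, and variables do not carry over. Pictures are saved under pics/ and viewed, at most 10 in all, crops included, and the job is handed in when it is done.

Besides the shell and the picture viewer there is one more tool, called after "Call:" by a JSON object that holds its "method" and its "body", one argument or row to a line. servo_tool: Moves the arm, as the interface text tells. Its arguments: {"type":"object","properties":{"plan":{"type":"array","items":{"type":"array","items":{"type":"array","items":{"type":"number"}}}},"grip_force":{"type":"number"}},"required":["plan"]}

```bash
mkdir -p pics
cat > h.py <<'E'
from rig import robot
import numpy as np, cv2
def P(c):
    p=robot.camera_params(c);return p
def proj(c,X):
    p=P(c);q=np.array(p['R'])@np.array(X)+np.array(p['t']);return p['fx']*q[0]/q[2]+p['cx'],p['fy']*q[1]/q[2]+p['cy']
def ray(c,uv):
    p=P(c);R=np.array(p['R']);d=R.T@np.array([(uv[0]-p['cx'])/p['fx'],(uv[1]-p['cy'])/p['fy'],1]);return -R.T@np.array(p['t']),d
def atz(c,uv,z):
    o,d=ray(c,uv);return o+d*(z-o[2])/d[2]
E
python3 - <<'E'
from h import *
for c in ('scene','top'):
    im=robot.camera(c);cv2.imwrite(f'pics/{c}0.png',cv2.resize(im[:,:,::-1],None,fx=1.5,fy=1.5))
    for n in ('stand','bin','loop','cheek','pointer_post','tee','bushing1','cap','clamp','collar'):
        print(c,n,[(np.round(b['xyz'],3).tolist(),round(b['p'],2)) for b in robot.boxes_of(c,n)][:3])
s=robot.observe();print(s)
E
```

```text
scene stand [([0.657, 0.037, 0.031], 0.82)]
scene bin [([0.615, 0.05, 0.088], 0.63)]
scene loop [([0.612, 0.056, 0.088], 0.62)]
scene cheek [([0.637, 0.125, 0.11], 0.9)]
scene pointer_post []
scene tee [([0.409, 0.398, 0.022], 0.72), ([0.697, 0.152, 0.02], 0.19)]
scene bushing1 [([0.551, 0.423, 0.023], 0.74), ([0.299, -0.278, 0.026], 0.6)]
scene cap [([0.508, 0.159, 0.024], 0.67)]
scene clamp [([0.476, -0.428, 0.018], 0.54), ([0.701, 0.15, 0.02], 0.42)]
scene collar [([0.698, 0.152, 0.019], 0.66)]
top stand [([0.594, 0.032, 0.007], 0.67)]
top bin [([0.606, 0.06, 0.05], 0.9)]
top loop [([0.603, 0.064, 0.051], 0.79), ([0.292, -0.279, 0.024], 0.65)]
top cheek [([0.589, 0.118, 0.122], 0.67)]
top pointer_post []
top tee [([0.404, 0.402, 0.021], 0.5)]
top bushing1 [([0.542, 0.425, 0.027], 0.54), ([0.608, 0.064, 0.054], 0.28)]
top cap [([0.49, 0.156, 0.03], 0.56)]
top clamp [([0.474, -0.428, 0.016], 0.78)]
top collar [([0.692, 0.156, 0.02], 0.63)]
{'time': 1.1, 'joints': array([-1.12300856e+00,  4.23092405e-01,  1.62985985e+00, -6.36063030e-06,
        1.08856412e+00, -1.90099931e-02]), 'qd': array([ 4.72279987e-05,  1.28355058e-03,  3.93034406e-05,  6.57663928e-04,
        1.14255352e-03, -1.19596112e-03]), 'tau': array([-1.18745200e-03, -5.44593930e+01, -2.74047017e+01,  6.43736031e-02,
        1.67630345e-02,  7.58500676e-06]), 'tcp_pos': array([ 0.28129313, -0.5581452 ,  0.19979561]), 'ee_rot': array([3.78665834e-05, 9.72885562e-01, 2.31287010e-01, 5.36116978e-06]), 'force': array([-0.51010158, -0.31171743,  0.32172039]), 'moment': array([ 0.00704609, -0.0007974 , -0.04445052]), 'finger_force': 0.0, 'gripper_width': 0.9994370835136831}
```

View pics/scene0.png

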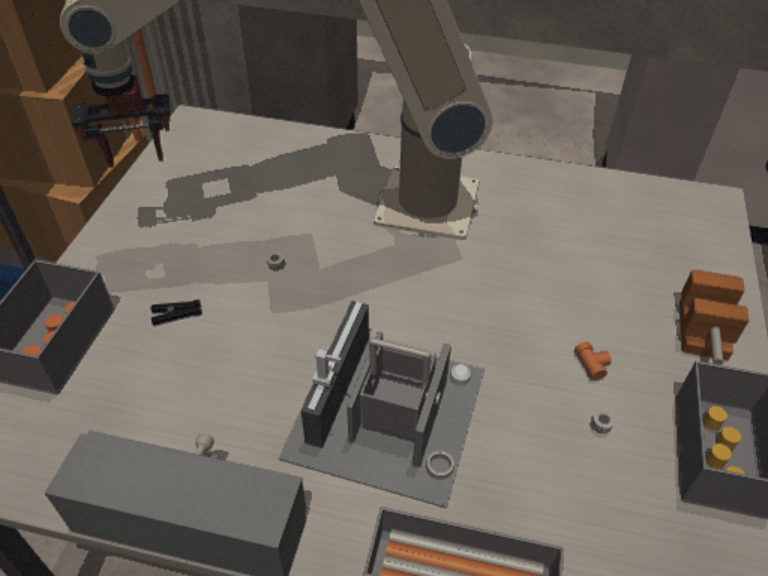

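View pics/top0.png

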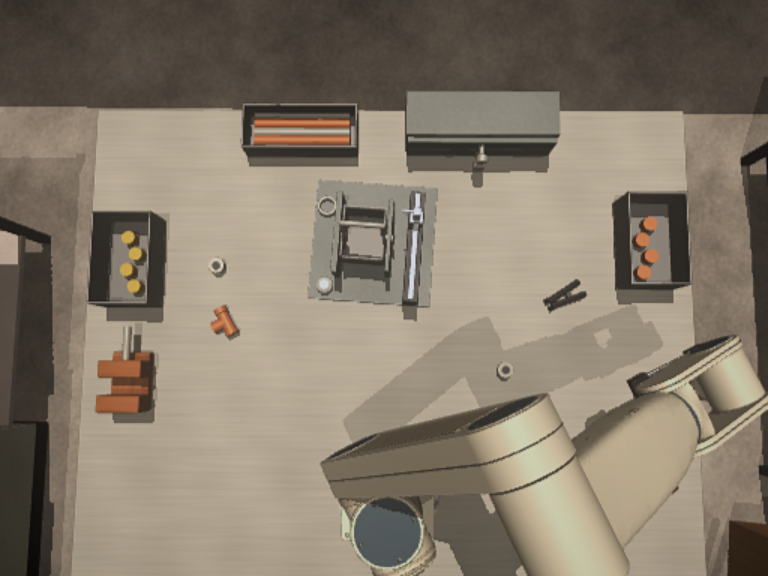

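Scene: stand at right-centre, loop bar at (372–430, 340–352) on the robot side, pointer post at (321,365). Top: base plate corners (317,181), (437,187), (429,306), (308,298), pointer at (417,212), all in 1.5x pixels.

```bash
cat >> h.py <<'E'
def seg(c,n):
    m=robot.silhouettes(c,n);return m[0] if m else None
E
python3 - <<'E'
from h import *
C=[(317,181),(437,187),(429,306),(308,298)]
W=np.array([atz('top',(u/1.5,v/1.5),.006) for u,v in C]);print(W.round(3))
e=[W[1]-W[0],W[2]-W[3],W[0]-W[3],W[1]-W[2]]
print([ (round(float(np.linalg.norm(x)),3)) for x in e])
yaw=[np.arctan2(-x[0],x[1])+np.pi*0 for x in (-e[0],-e[1])]+[np.arctan2(x[1],x[0]) for x in e[2:]]
print(np.degrees(yaw)); y=np.mean(yaw)
c=W.mean(0); ey=np.array([-np.sin(y),np.cos(y),0]);ex=np.array([np.cos(y),np.sin(y),0])
o=c+.02*ey;print('origin',o,'yaw',y)
print('ledge line check',[np.array(proj('top',o+s*ex-.12*ey+[0,0,.11]))*1.5 for s in(-.13,.13)])
for a in(-.3,-.2,-.1,0,.1,.2,.3):
    b=o+[0,0,.079]-ex*.115*np.sin(a)+ [0,0,.115*np.cos(a)]
    print(a,[ (np.array(proj(k,b+s*ey))*1.5).round(0) for k in('top','scene') for s in(-.046,.046)])
for s in(.06,.04): print('ptr',s,[ (np.array(proj(k,np.r_[(o+s*ex-.12*ey)[:2],.19]))*1.5).round(0) for k in('top','scene')])
for c in('top','scene'):
    im=cv2.imread(f'pics/{c}0.png'); 
    r=im[170:320,300:450] if c=='top' else im[290:510,270:500]
    cv2.imwrite(f'pics/{c}c.png',cv2.resize(r,None,fx=2.6,fy=2.6,interpolation=2))
a=cv2.imread('pics/topc.png');b=cv2.imread('pics/scenec.png');b=cv2.resize(b,(int(b.shape[1]*390/b.shape[0]),390))
cv2.imwrite('pics/both.png',np.hstack([a,b]));print(a.shape,b.shape)
E
```

```text
[[ 0.76   0.18   0.006]
 [ 0.746 -0.122  0.006]
 [ 0.446 -0.102  0.006]
 [ 0.464  0.196  0.006]]
[0.302, 0.298, 0.296, 0.3]
[-2.6412802  -3.43786672 -3.20326324 -3.89106691]
origin [0.60498127 0.05802865 0.006     ] yaw -0.05748013715134773
ledge line check [array([411.23826457, 291.94359083]), array([417.8443494, 181.9158482])]
-0.3 [array([383., 212.]), array([342., 210.]), array([366., 357.]), array([421., 371.])]
-0.2 [array([383., 217.]), array([342., 214.]), array([368., 351.]), array([423., 364.])]
-0.1 [array([383., 222.]), array([341., 219.]), array([370., 345.]), array([425., 358.])]
0 [array([382., 227.]), array([341., 224.]), array([372., 339.]), array([426., 352.])]
0.1 [array([382., 232.]), array([340., 230.]), array([374., 334.]), array([428., 347.])]
0.2 [array([382., 237.]), array([340., 235.]), array([376., 330.]), array([430., 343.])]
0.3 [array([381., 243.]), array([340., 240.]), array([378., 326.]), array([431., 339.])]
ptr 0.06 [array([417., 203.]), array([317., 360.])]
ptr 0.04 [array([417., 212.]), array([321., 351.])]
(390, 390, 3) (390, 407, 3)
```

View pics/both.png

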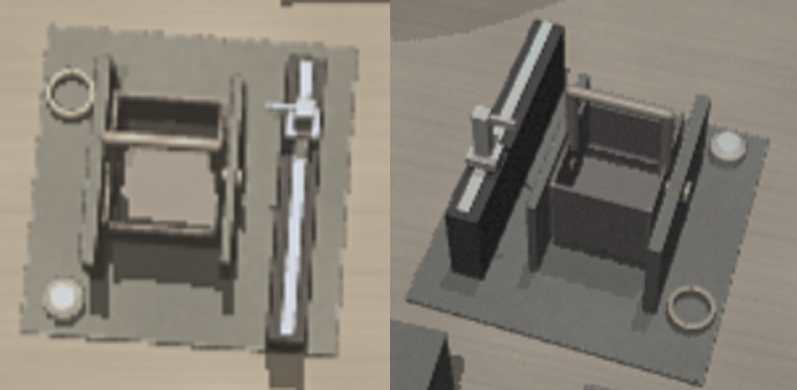

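```bash
cat >> h.py <<'E'
from scipy.spatial.transform import Rotation as Ro
YAW=-.0575;O=np.array([.605,.058,0])
EX=np.array([np.cos(YAW),np.sin(YAW),0]);EY=np.array([-EX[1],EX[0],0])
def to(X,yang=None):
    """units for tcp target X with tool y heading yang (world, rad), tool down"""
    s=robot.observe();q=s['ee_rot'];R=Ro.from_quat([q[1],q[2],q[3],q[0]])
    yang=YAW if yang is None else yang
    y=np.array([np.cos(yang),np.sin(yang),0]);z=np.array([0,0,-1.]);T=Ro.from_matrix(np.c_[np.cross(y,z),y,z])
    return np.r_[np.degrees((R.inv()*T).as_rotvec())/6,R.inv().apply(np.array(X)-s['tcp_pos'])/.05].round(3)
E
python3 -c "
from h import *
print(to([.281,-.558,.30]));print(to([.607,.058,.30]))"
```

```text
[ 1.000e-03  0.000e+00 -9.993e+00 -4.000e-03 -5.000e-03 -2.004e+00]
[ 1.0000e-03  0.0000e+00 -9.9930e+00  1.1363e+01 -8.0730e+00 -2.0050e+00]
```

Call:
{"method": "servo_tool", "body": {
  "plan": [
    [[0,0,0,0,0,-1.2,0],[0,0,-1.5,1,-0.7,-2,0],[0,0,-9.993,11.363,-8.073,-2,0],[0,0,-9.993,11.363,-8.073,-2,0],[0,0,-9.993,11.363,-8.073,-2,0],[0,0,-9.993,11.363,-8.073,-2,0],[0,0,-9.993,11.363,-8.073,-2,0],[0,0,-9.993,11.363,-8.073,-2,0],[0,0,-9.993,11.363,-8.073,-2,0],[0,0,-9.993,11.363,-8.073,-2,0],[0,0,-9.993,11.363,-8.073,-2,0],[0,0,-9.993,11.363,-8.073,-2,0]]
  ],
  "grip_force": 10
}}

```text
time: 2.6
tcp_pos: [0.5986, 0.0426, 0.2998]
ee_rot: [0.0, 0.727, 0.687, 0.0]
force: [1.8, -1.2, 0.3]
gripper_width: 0.998
finger_force: 0.0
```

Call:
{"method": "servo_tool", "body": {
  "plan": [
    [[0,0,0,0,0,0,0],[0,0,0,0,0,0,0]]
  ]
}}

```text
time: 2.85
tcp_pos: [0.5974, 0.0406, 0.2993]
ee_rot: [-0.0, 0.727, 0.687, -0.0]
force: [-0.4, 0.2, -0.6]
gripper_width: 0.996
finger_force: 0.0
```

```bash
cat >> h.py <<'E'
def wproj(X,s=None):
    p=robot.camera_params('wrist');s=s or robot.observe();q=s['ee_rot'];R=Ro.from_quat([q[1],q[2],q[3],q[0]])
    M=np.array(p['mount']);t=R.inv().apply(np.array(X)-s['tcp_pos']);c=M[:3,:3].T@(t-M[:3,3])
    th=np.arctan2(np.hypot(c[0],c[1]),c[2]);ph=np.arctan2(c[1],c[0]);return np.array([p['cx']+p['fx']*th*np.cos(ph),p['cy']+p['fy']*th*np.sin(ph)])
E
python3 - <<'E'
from h import *
print(to([.607,.058,.30]), robot.observe()['force'])
im=robot.camera('wrist');
cv2.imwrite('pics/w1raw.png',im[:,:,::-1])
v=cv2.resize(im[:,:,::-1],None,fx=1.5,fy=1.5).copy()
for a in(-.1,0):
  for sy in(-.046,.046):
    u=wproj(O-EX*.115*np.sin(a)+EY*sy+[0,0,.085+.115*np.cos(a)])*1.5
    cv2.circle(v,tuple(int(k) for k in u),3,(0,0,255) if a else (0,255,0),1)
for s in(-.16,.1):
  for d in (-.103,-.137):
    u=wproj(O+EX*s+EY*d+[0,0,.11])*1.5;cv2.circle(v,tuple(int(k) for k in u),3,(255,0,0),1)
u=wproj(O+EX*.04+EY*-.12+[0,0,.19])*1.5;cv2.circle(v,tuple(int(k) for k in u),3,(255,0,255),1)
cv2.imwrite('pics/w1.png',v)
print(robot.camera_params('wrist'))
E
```

```text
[-0.008  0.004  0.008  0.358  0.172 -0.015] [-0.44826452  0.23596922 -0.57422115]
{'fx': 297.3186396354542, 'fy': 297.3186396354542, 'cx': 254.667779119357, 'cy': 196.80691579209685, 'mount': array([[ 4.34054521e-05, -9.65387626e-01, -2.60819341e-01,
         7.10808238e-02],
       [ 9.99999826e-01, -1.11641731e-04,  5.79646393e-04,
         4.10092175e-04],
       [-5.88701779e-04, -2.60819321e-01,  9.65387453e-01,
        -1.85503989e-01],
       [ 0.00000000e+00,  0.00000000e+00,  0.00000000e+00,
         1.00000000e+00]])}
```

View pics/w1.png

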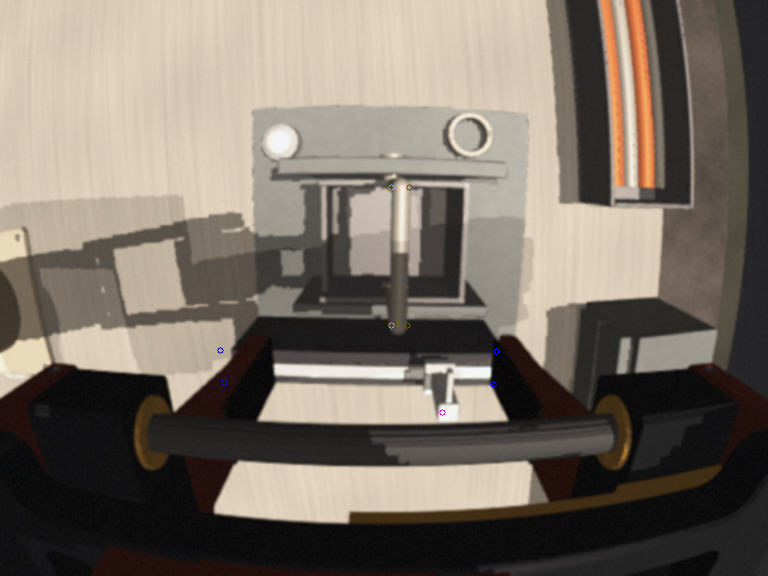

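Wrist view: bar runs from (401,180) to (398,333), tilt about -0.05; pointer post top at (446,411), close to predicted x = +42 mm. Next I refine the yaw from the bar, the rail and the plate edges.

```bash
cat >> h.py <<'E'
def wray(uv,z,s):
    p=robot.camera_params('wrist');q=s['ee_rot'];R=Ro.from_quat([q[1],q[2],q[3],q[0]]);M=np.array(p['mount'])
    d=(np.array(uv)-[p['cx'],p['cy']])/p['fx'];r=np.hypot(*d);c=np.r_[np.sin(r)*d/r,np.cos(r)]
    o=R.apply(M[:3,3])+s['tcp_pos'];w=R.apply(M[:3,:3]@c);return o+w*(z-o[2])/w[2]
def loc(X): X=np.array(X)-O;return np.array([X@EX,X@EY,X[2]])
E
python3 - <<'E'
from h import *
s=robot.observe();im=cv2.imread('pics/w1raw.png');g=cv2.GaussianBlur(cv2.cvtColor(im,6),(3,3),0).astype(float)
def edges(lines,rng,vert,z,name):
    pts=[]
    for k in lines:
        pr=(g[k,rng[0]:rng[1]] if vert else g[rng[0]:rng[1],k]);d=np.abs(np.gradient(pr));i=d.argmax()
        if 0<i<len(d)-1:
            den=d[i-1]-2*d[i]+d[i+1];i=i+.5*(d[i-1]-d[i+1])/den
        pts.append(loc(wray((i+rng[0],k) if vert else (k,i+rng[0]),z,s)))
    pts=np.array(pts);a=1 if vert else 0;b=1-a
    f=np.polyfit(pts[:,a],pts[:,b],1);r=pts[:,b]-np.polyval(f,pts[:,a]);ok=abs(r)<.002
    f=np.polyfit(pts[ok,a],pts[ok,b],1);print(name,'dyaw',round((-f[0] if vert else f[0]),4),'mean',pts[ok].mean(0).round(4),'n',ok.sum(),len(ok))
edges(range(125,165,2),(255,266),1,.2,'bar L lit');edges(range(125,165,2),(268,280),1,.2,'bar R lit')
edges(range(110,200,3),(163,174),1,.006,'plate front');edges(range(90,200,3),(342,356),1,.006,'plate rear')
edges(range(175,340,4),(66,78),0,.006,'plate left')
edges(range(190,275,3),(238,248),0,.112,'rail a');edges(range(190,275,3),(249,258),0,.112,'rail b')
edges(range(190,335,4),(103,110),0,.12,'cheek')
E
```

```text
bar L lit dyaw 0.115 mean [-0.0003  0.0288  0.2   ] n 17 20
bar R lit dyaw -0.0244 mean [0.0087 0.0376 0.2   ] n 8 20
plate front dyaw -0.0091 mean [-0.1487 -0.0003  0.006 ] n 26 30
plate rear dyaw -0.0169 mean [0.1522 0.0136 0.006 ] n 37 37
plate left dyaw -0.0129 mean [-0.0362  0.1317  0.006 ] n 31 42
rail a dyaw -0.0174 mean [-0.0374 -0.1144  0.112 ] n 29 29
rail b dyaw -0.0181 mean [-0.042  -0.1268  0.112 ] n 27 29
cheek dyaw -0.0017 mean [-0.0328  0.0705  0.12  ] n 17 37
```

```bash
cat >> h.py <<'E'
YAW=-.0735;O=np.array([.6065,.0585,0])
EX=np.array([np.cos(YAW),np.sin(YAW),0]);EY=np.array([-EX[1],EX[0],0])
E
python3 -c "
from h import *
print(to(O+EX*.005+[0,0,.181]));s=robot.observe();print(s['force'],s['moment'])"
```

```text
[-0.005  0.004  0.149  0.381  0.264  2.369]
[ 0.07299662 -0.13011004  0.11616223] [-0.06266381 -0.04017258 -0.00091275]
```

Call:
{"method": "servo_tool", "body": {
  "plan": [
    [[0,0,0.149,0.381,0.264,1,0],[0,0,0.149,0.381,0.264,2.1,0],[0,0,0.149,0.381,0.264,2.369,0],[0,0,0.149,0.381,0.264,2.369,100],[0,0,0.149,0.381,0.264,2.369,160],[0,0,0.149,0.381,0.264,2.369,180],[0,0,0.149,0.381,0.264,2.369,255],[0,0,0.149,0.381,0.264,2.369,255],[0,0,0.149,0.381,0.264,2.369,255]]
  ],
  "grip_force": 10
}}

```text
time: 4.03
tcp_pos: [0.6121, 0.0589, 0.1813]
ee_rot: [0.0, 0.732, 0.681, 0.0]
force: [0.4, -0.1, 0.4]
gripper_width: 0.356
finger_force: 0.0
```

```bash
cat >> h.py <<'E'
def st():
    s=robot.observe();p=s['tcp_pos'];l=loc(p);print('t',round(s['time'],2),'stand',(l*1e3).round(1),'F stand xyz',np.round([s['force']@EX,s['force']@EY,s['force'][2]],2),'w',round(s['gripper_width']*88,1),'ff',round(s['finger_force'],1))
E
python3 -c "
from h import *
st();print(to(O+EX*.005+[0,0,.181]))
z=.066
for a in (-.03,.2,.25,.3,.35,.4,.5,.6,.7,.8,.9,1.0): print(a,(-115*np.sin(a)).round(1),(66+115*np.cos(a)).round(1))"
```

```text
t 4.03 stand [  5.6   0.9 181.3] F stand xyz [ 0.44 -0.08  0.37] w 31.3 ff 0.0
[ 0.002 -0.     0.004 -0.017 -0.011  0.006]
-0.03 3.4 180.9
0.2 -22.8 178.7
0.25 -28.5 177.4
0.3 -34.0 175.9
0.35 -39.4 174.0
0.4 -44.8 171.9
0.5 -55.1 166.9
0.6 -64.9 160.9
0.7 -74.1 154.0
0.8 -82.5 146.1
0.9 -90.1 137.5
1.0 -96.8 128.1
```

Call:
{"method": "servo_tool", "body": {
  "plan": [
    [[0,0,0,0,0,0,255],[0,0,0,0,0,0,255],[0,0,0,0,0,0,255],[0,0,0,0,0,0,255],[0,0,0,0,0,0,255],[0,0,0,0,0,0,255]]
  ]
}}

```text
time: 4.78
tcp_pos: [0.6138, 0.0589, 0.183]
ee_rot: [0.001, 0.732, 0.681, 0.002]
force: [0.4, 0.0, 9.7]
gripper_width: 0.004
finger_force: 4.9
```

```bash
python3 -c "
from h import *
st();print(to(O+EX*.005+[0,0,.181]));print(to(O-EX*.0285+[0,0,.1774]))"
```

```text
t 4.78 stand [  7.2   1.  183. ] F stand xyz [0.44 0.06 9.65] w 0.3 ff 4.9
[ 0.038 -0.005  0.004 -0.02  -0.045  0.04 ]
[ 0.038 -0.005  0.004 -0.019 -0.715  0.109]
```

```bash
python3 -c "
from h import *
im=robot.camera('wrist')[:,:,::-1];a=im[60:330,100:420]
b=robot.camera('scene')[:,:,::-1];b=b[150:350,150:360]
a=cv2.resize(a,(480,405));b=cv2.resize(b,(320,305));b=np.vstack([b,np.zeros((100,320,3),np.uint8)]);cv2.imwrite('pics/g1.png',np.hstack([a,b]))"
```

```text
(no output)
```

View pics/g1.png

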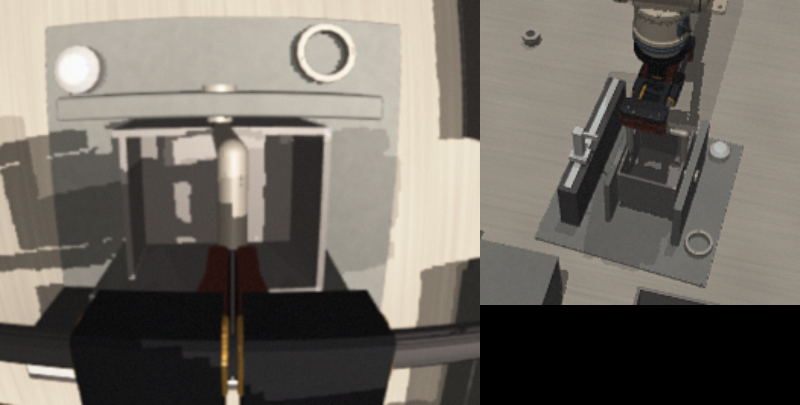

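Wrist picture: bar in line with the shut fingers (column 232 of the crop), its left end at about (232,138); the fingers are shut without it between them. I check its height by projection.

```bash
python3 -c "
from h import *
st()
for z in (.17,.18,.19,.2,.21):
  print(z,[((wproj(O+EX*.007+EY*y+[0,0,z])-[100,60])*1.5).round(0) for y in (.04,.046,.052,0.01)], [(np.array(proj('scene',O+EX*.007+EY*y+[0,0,z]))-[150,150])*1.524+[480,0] for y in(-.046,.046)])
for y in(.01,-.01):print('tip',((wproj(robot.observe()['tcp_pos']+EY*y)-[100,60])*1.5).round(0))
"
```

```text
t 4.88 stand [  7.2   1.  183. ] F stand xyz [-0.72  0.18 10.41] w 0.8 ff 4.9
0.17 [array([230., 159.]), array([230., 146.]), array([230., 132.]), array([230., 223.])] [array([627.99484044, 131.54004277]), array([682.40253164, 145.46582385])]
0.18 [array([230., 163.]), array([230., 149.]), array([230., 135.]), array([230., 229.])] [array([627.99789465, 127.70809286]), array([682.74923522, 141.6651127 ])]
0.19 [array([230., 167.]), array([230., 152.]), array([230., 137.]), array([230., 237.])] [array([628.00098711, 123.8281498 ]), array([683.10034575, 137.81609074])]
0.2 [array([230., 171.]), array([230., 156.]), array([230., 140.]), array([230., 245.])] [array([628.00411855, 119.89930627]), array([683.45594779, 133.91783094])]
0.21 [array([230., 176.]), array([230., 160.]), array([230., 144.]), array([230., 254.])] [array([628.00728971, 115.92063195]), array([683.81612808, 129.96938243])]
tip [231. 229.]
tip [231. 271.]
```

Call:
{"method": "servo_tool", "body": {
  "plan": [
    [[0,0,0,0,0,0,180],[0,0,0,0,0,0,180],[0,0,0,0,0,0,180],[0,0,0,0,0,0,180]]
  ]
}}

```text
time: 5.38
tcp_pos: [0.6123, 0.059, 0.1814]
ee_rot: [0.0, 0.733, 0.681, 0.0]
force: [-0.1, 0.6, 4.9]
gripper_width: 0.294
finger_force: 2.1
```

```bash
python3 -c "
from h import *
st()
im=robot.camera('wrist')[:,:,::-1];a=im[120:300,170:340]
cv2.imwrite('pics/g2.png',cv2.resize(a,None,fx=3.2,fy=3.2,interpolation=2))
print(to(O+EX*.005+[0,0,.181]))"
```

```text
t 5.38 stand [  5.8   0.9 181.4] F stand xyz [-0.19  0.58  4.94] w 25.9 ff 2.1
[ 0.006 -0.002  0.004 -0.018 -0.016  0.007]
```

View pics/g2.png

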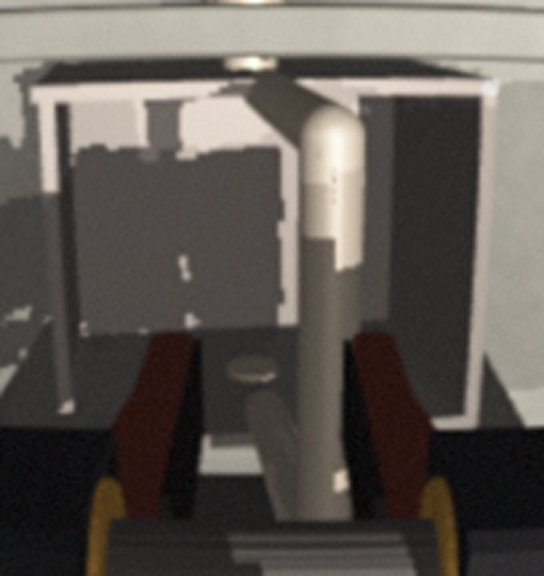

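Crop: bar between the fingers at columns 300–360, lying against the rear finger, its left end at (335,110). I triangulate its height.

```bash
python3 -c "
from h import *
s=robot.observe()
def tri(a,b):
  (o,d),(p,e)=a,b
  t=np.linalg.lstsq(np.c_[d,-e],p-o,rcond=None)[0];x=o+d*t[0];y=p+e*t[1];return loc((x+y)/2).round(4),np.linalg.norm(x-y).round(4)
print('initial',tri(ray('top',(363/1.5,224.5/1.5)),ray('scene',(400.3/1.5,348.5/1.5))))
# now: bar axis points in wrist
for v in (150,250,320):
  u=331 if v<200 else (330 if v<300 else 328)
  for z in (.18,.19,.2,.21): print(v,z,loc(wray((170+u/3.2,120+v/3.2),z,s)).round(4))
for z in(.181,.2): print([((wproj(s['tcp_pos']+[0,0,z-.181]+EX*x+EY*.01)-[170,120])*3.2).round(0) for x in(-.013,0,.013)])
print([((wproj(O+EX*.015+EY*.052+[0,0,z])-[170,120])*3.2).round(0) for z in (.17,.18,.19,.2,.21)])
im=robot.camera('top');im2=robot.camera('scene')
a=cv2.resize(im[110:220,190:310,::-1],None,fx=3.3,fy=3.3);b=cv2.resize(im2[190:320,190:320,::-1],(363,363))
cv2.imwrite('pics/g3.png',np.hstack([a,b]))
"
```

```text
initial (array([ 0.0013, -0.0005,  0.1968]), np.float64(0.006))
150 0.18 [0.0182 0.0413 0.18  ]
150 0.19 [0.0176 0.0429 0.19  ]
150 0.2 [0.0169 0.0445 0.2   ]
150 0.21 [0.0163 0.0462 0.21  ]
250 0.18 [0.0183 0.0206 0.18  ]
250 0.19 [0.0177 0.0234 0.19  ]
250 0.2 [0.017  0.0261 0.2   ]
250 0.21 [0.0164 0.0289 0.21  ]
320 0.18 [0.0182 0.0055 0.18  ]
320 0.19 [0.0175 0.009  0.19  ]
320 0.2 [0.0169 0.0126 0.2   ]
320 0.21 [0.0162 0.0162 0.21  ]
[array([205., 297.]), array([268., 297.]), array([332., 297.])]
[array([199., 329.]), array([268., 329.]), array([338., 329.])]
[array([313.,  91.]), array([315.,  96.]), array([318., 102.]), array([321., 108.]), array([324., 116.])]
```

View pics/g3.png

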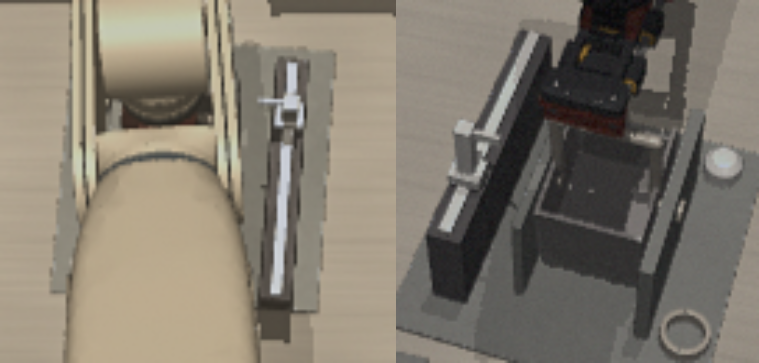

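Top and scene crops: the gripper stands over the bar, with the pointer undisturbed. The evidence (upward force, shut jaw, occlusion) says the tips press on top of the bar, so I lift, open and triangulate the bar from two heights.

Call:
{"method": "servo_tool", "body": {
  "plan": [
    [[0,0,0,0,0,-0.6,180],[0,0,0,0,0,-1,0],[0,0,0,0,0,-1,0],[0,0,0,0,0,-1,0],[0,0,0,0,0,-1,0]]
  ]
}}

```text
time: 6.15
tcp_pos: [0.6113, 0.0588, 0.2298]
ee_rot: [-0.001, 0.732, 0.681, -0.001]
force: [0.7, 0.0, 0.6]
gripper_width: 0.712
finger_force: 0.0
```

```bash
python3 -c "
from h import *
st();s=robot.observe();import pickle
im=robot.camera('wrist');cv2.imwrite('pics/h1.png',im[:,:,::-1]);pickle.dump(s,open('h1.pkl','wb'))
a=cv2.resize(im[60:300,130:390,::-1],None,fx=2.2,fy=2.2,interpolation=2)
cv2.imwrite('pics/h1c.png',a)
for z in (.17,.185,.2,.21): print(z,[((wproj(O+EX*x+EY*y+[0,0,z],s)-[130,60])*2.2).round(0) for x in(0,.02) for y in (.052,-.052)])
for t in (0,.02):print('tips',[((wproj(s['tcp_pos']+[0,0,t]+EX*x+EY*.01,s)-[130,60])*2.2).round(0) for x in(-.044,.044)])
"
```

```text
t 6.15 stand [  4.8   0.6 229.8] F stand xyz [0.68 0.08 0.59] w 62.7 ff 0.0
0.17 [array([260., 181.]), array([262., 434.]), array([314., 181.]), array([310., 434.])]
0.185 [array([260., 184.]), array([261., 451.]), array([316., 184.]), array([312., 451.])]
0.2 [array([258., 188.]), array([260., 469.]), array([319., 188.]), array([314., 469.])]
0.21 [array([258., 191.]), array([260., 483.]), array([321., 191.]), array([315., 483.])]
tips [array([128., 336.]), array([418., 336.])]
tips [array([112., 358.]), array([432., 359.])]
```

View pics/h1c.png

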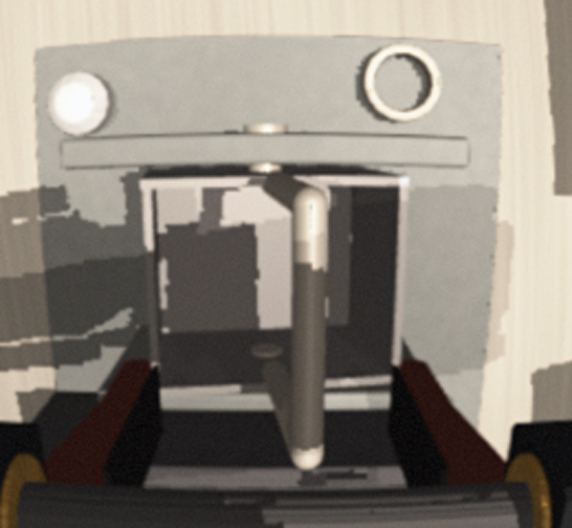

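Wrist crop: bar ends at (310,187) and (308,470), which fits z = 0.200. The visible fingertips (row 365) lie about 24 mm above the nominal TCP, so I grasp that much deeper.

```bash
python3 -c "
from h import *
print(robot.grasp_offset, to(O+EX*.016+[0,0,.158]))"
```

```text
0.0187 [-0.019  0.003  0.003 -0.013  0.226  1.438]
```

Call:
{"method": "servo_tool", "body": {
  "plan": [
    [[0,0,0,0,0.226,0,0],[0,0,0,-0.013,0.226,0.7,0],[0,0,0,-0.013,0.226,1.43,0],[0,0,0,-0.013,0.226,1.43,150],[0,0,0,-0.013,0.226,1.43,255],[0,0,0,-0.013,0.226,1.43,255],[0,0,0,-0.013,0.226,1.43,255],[0,0,0,-0.013,0.226,1.43,255],[0,0,0,-0.013,0.226,1.43,255],[0,0,0,-0.013,0.226,1.43,255],[0,0,0,-0.013,0.226,1.43,255],[0,0,0,-0.013,0.226,1.43,255]]
  ],
  "grip_force": 10
}}

```text
time: 7.7
tcp_pos: [0.6232, 0.0574, 0.1596]
ee_rot: [-0.0, 0.732, 0.681, -0.0]
force: [-0.7, 1.2, -1.2]
gripper_width: 0.132
finger_force: 10.0
```

```bash
python3 -c "
from h import *
st();print(to(O+EX*.016+[0,0,.158]));print(to(O-EX*.0285+[0,0,.157-.0036]))"
```

```text
t 7.7 stand [1.670e+01 1.000e-01 1.596e+02] F stand xyz [-0.76  1.14 -1.18] w 11.7 ff 10.0
[-0.003  0.     0.004 -0.003 -0.015  0.031]
[-0.003  0.     0.004 -0.002 -0.905  0.124]
```

Call:
{"method": "servo_tool", "body": {
  "plan": [
    [[0,0,0,0,-0.11,-0.012,255],[0,0,0,0,-0.22,-0.022,255],[0,0,0,0,-0.34,-0.024,255],[0,0,0,0,-0.45,-0.02,255],[0,0,0,0,-0.564,-0.012,255],[0,0,0,0,-0.68,0.004,255],[0,0,0,0,-0.79,0.022,255]]
  ]
}}

```text
time: 8.57
tcp_pos: [0.5834, 0.0604, 0.1585]
ee_rot: [-0.0, 0.732, 0.681, -0.0]
force: [2.9, 0.0, 0.9]
gripper_width: 0.132
finger_force: 10.0
```

```bash
python3 -c "
from h import *
st();p=loc(robot.observe()['tcp_pos'])
print('a',np.arctan2(-p[0],p[2]-.0458),'r',np.hypot(p[0],p[2]-.0458))
for a in np.arange(.22,1.0,.04): print(a.round(2),round(-4.6*np.cos(a)/50,3),round(4.6*np.sin(a)/50,3))"
```

```text
t 8.57 stand [-23.1   0.2 158.5] F stand xyz [2.85 0.25 0.89] w 11.6 ff 10.0
a 0.20246681048771945 r 0.11501121877577847
0.22 -0.09 0.02
0.26 -0.089 0.024
0.3 -0.088 0.027
0.34 -0.087 0.031
0.38 -0.085 0.034
0.42 -0.084 0.038
0.46 -0.082 0.041
0.5 -0.081 0.044
0.54 -0.079 0.047
0.58 -0.077 0.05
0.62 -0.075 0.053
0.66 -0.073 0.056
0.7 -0.07 0.059
0.74 -0.068 0.062
0.78 -0.065 0.065
0.82 -0.063 0.067
0.86 -0.06 0.07
0.9 -0.057 0.072
0.94 -0.054 0.074
0.98 -0.051 0.076
```

Call:
{"method": "servo_tool", "body": {
  "plan": [
    [[0,0,0,0,-0.045,0.01,255],[0,0,0,0,-0.09,0.02,255]]
  ]
}}

```text
time: 8.82
tcp_pos: [0.5794, 0.0607, 0.1576]
ee_rot: [0.0, 0.732, 0.681, 0.0]
force: [1.9, 0.8, 2.2]
gripper_width: 0.133
finger_force: 10.0
```

Call:
{"method": "servo_tool", "body": {
  "plan": [
    [[0,0,0,0,-0.045,0.012,255],[0,0,0,0,-0.089,0.024,255]]
  ]
}}

```text
time: 9.07
tcp_pos: [0.5749, 0.061, 0.1563]
ee_rot: [-0.0, 0.733, 0.681, 0.0]
force: [1.7, 0.7, 1.3]
gripper_width: 0.134
finger_force: 10.0
```

Call:
{"method": "servo_tool", "body": {
  "plan": [
    [[0,0,0,0,-0.044,0.013,255],[0,0,0,0,-0.088,0.027,255]]
  ]
}}

```text
time: 9.32
tcp_pos: [0.5705, 0.0613, 0.1549]
ee_rot: [-0.0, 0.732, 0.681, -0.0]
force: [2.3, 1.4, 2.2]
gripper_width: 0.132
finger_force: 10.0
```

Call:
{"method": "servo_tool", "body": {
  "plan": [
    [[0,0,0,0,-0.044,0.015,255],[0,0,0,0,-0.087,0.031,255]]
  ]
}}

```text
time: 9.57
tcp_pos: [0.5661, 0.0616, 0.1534]
ee_rot: [-0.0, 0.732, 0.681, -0.0]
force: [1.9, 1.3, 0.0]
gripper_width: 0.133
finger_force: 10.0
```

Call:
{"method": "servo_tool", "body": {
  "plan": [
    [[0,0,0,0,-0.043,0.017,255],[0,0,0,0,-0.085,0.034,255]]
  ]
}}

```text
time: 9.82
tcp_pos: [0.5619, 0.0619, 0.1517]
ee_rot: [-0.0, 0.732, 0.681, -0.0]
force: [2.3, 1.5, 0.3]
gripper_width: 0.135
finger_force: 10.0
```

Call:
{"method": "servo_tool", "body": {
  "plan": [
    [[0,0,0,0,-0.042,0.019,255],[0,0,0,0,-0.084,0.038,255]]
  ]
}}

```text
time: 10.07
tcp_pos: [0.5577, 0.0622, 0.1498]
ee_rot: [0.0, 0.732, 0.681, -0.0]
force: [1.9, 0.9, 1.5]
gripper_width: 0.137
finger_force: 10.0
```

Call:
{"method": "servo_tool", "body": {
  "plan": [
    [[0,0,0,0,-0.041,0.02,255],[0,0,0,0,-0.082,0.041,255]]
  ]
}}

```text
time: 10.32
tcp_pos: [0.5536, 0.0625, 0.1477]
ee_rot: [0.0, 0.732, 0.681, 0.0]
force: [2.1, 0.7, 2.4]
gripper_width: 0.13
finger_force: 10.0
```

Call:
{"method": "servo_tool", "body": {
  "plan": [
    [[0,0,0,0,-0.041,0.022,255],[0,0,0,0,-0.081,0.044,255]]
  ]
}}

```text
time: 10.58
tcp_pos: [0.5496, 0.0628, 0.1455]
ee_rot: [-0.0, 0.732, 0.681, -0.0]
force: [2.0, 0.7, 0.2]
gripper_width: 0.133
finger_force: 10.0
```

Call:
{"method": "servo_tool", "body": {
  "plan": [
    [[0,0,0,0,-0.04,0.023,255],[0,0,0,0,-0.079,0.047,255]]
  ]
}}

```text
time: 10.82
tcp_pos: [0.5456, 0.0631, 0.1432]
ee_rot: [0.0, 0.732, 0.681, -0.0]
force: [1.8, 0.6, 0.9]
gripper_width: 0.132
finger_force: 10.0
```

Call:
{"method": "servo_tool", "body": {
  "plan": [
    [[0,0,0,0,-0.039,0.025,255],[0,0,0,0,-0.077,0.05,255]]
  ]
}}

```text
time: 11.08
tcp_pos: [0.5418, 0.0634, 0.1407]
ee_rot: [-0.0, 0.732, 0.681, 0.0]
force: [1.1, 1.2, 0.9]
gripper_width: 0.129
finger_force: 10.0
```

Call:
{"method": "servo_tool", "body": {
  "plan": [
    [[0,0,0,0,-0.038,0.026,255],[0,0,0,0,-0.075,0.053,255]]
  ]
}}

```text
time: 11.32
tcp_pos: [0.5381, 0.0636, 0.138]
ee_rot: [0.0, 0.732, 0.681, -0.0]
force: [0.3, 0.1, 0.9]
gripper_width: 0.131
finger_force: 10.0
```

Call:
{"method": "servo_tool", "body": {
  "plan": [
    [[0,0,0,0,-0.037,0.028,255],[0,0,0,0,-0.073,0.056,255]]
  ]
}}

```text
time: 11.58
tcp_pos: [0.5344, 0.0639, 0.1352]
ee_rot: [-0.0, 0.732, 0.681, 0.0]
force: [0.7, 0.3, 1.8]
gripper_width: 0.132
finger_force: 10.0
```

Call:
{"method": "servo_tool", "body": {
  "plan": [
    [[0,0,0,0,-0.035,0.029,255],[0,0,0,0,-0.07,0.059,255]]
  ]
}}

```text
time: 11.82
tcp_pos: [0.5309, 0.0642, 0.1323]
ee_rot: [-0.0, 0.732, 0.681, 0.0]
force: [1.3, 0.9, 1.4]
gripper_width: 0.131
finger_force: 10.0
```

Call:
{"method": "servo_tool", "body": {
  "plan": [
    [[0,0,0,0,-0.034,0.031,255],[0,0,0,0,-0.068,0.062,255]]
  ]
}}

```text
time: 12.08
tcp_pos: [0.5276, 0.0644, 0.1291]
ee_rot: [-0.0, 0.732, 0.681, -0.0]
force: [1.8, 0.5, 1.2]
gripper_width: 0.132
finger_force: 10.0
```

Call:
{"method": "servo_tool", "body": {
  "plan": [
    [[0,0,0,0,-0.033,0.032,255],[0,0,0,0,-0.065,0.065,255]]
  ]
}}

```text
time: 12.32
tcp_pos: [0.5247, 0.0646, 0.1262]
ee_rot: [0.0, 0.732, 0.681, 0.0]
force: [2.0, -0.7, 5.9]
gripper_width: 0.132
finger_force: 10.0
```

Call:
{"method": "servo_tool", "body": {
  "plan": [
    [[0,0,0,0,-0.032,0.033,255],[0,0,0,0,-0.063,0.067,255]]
  ]
}}

```text
time: 12.58
tcp_pos: [0.5228, 0.0648, 0.1238]
ee_rot: [0.001, 0.732, 0.681, 0.001]
force: [2.5, -0.5, 11.6]
gripper_width: 0.135
finger_force: 10.0
```

Call:
{"method": "servo_tool", "body": {
  "plan": [
    [[0,0,0,0,-0.03,0.035,255],[0,0,0,0,-0.06,0.07,255]]
  ]
}}

```text
time: 12.82
tcp_pos: [0.52, 0.065, 0.1206]
ee_rot: [0.001, 0.732, 0.681, 0.001]
force: [2.2, -1.7, 9.2]
gripper_width: 0.131
finger_force: 10.0
```

Call:
{"method": "servo_tool", "body": {
  "plan": [
    [[0,0,0,0,-0.029,0.036,255],[0,0,0,0,-0.057,0.072,255]]
  ]
}}

```text
time: 13.08
tcp_pos: [0.5163, 0.0652, 0.1162]
ee_rot: [0.001, 0.732, 0.681, 0.001]
force: [1.7, -0.7, 3.0]
gripper_width: 0.13
finger_force: 10.0
```

Call:
{"method": "servo_tool", "body": {
  "plan": [
    [[0,0,0,0,-0.027,0.037,255],[0,0,0,0,-0.054,0.074,255]]
  ]
}}

```text
time: 13.32
tcp_pos: [0.5125, 0.0655, 0.1115]
ee_rot: [-0.0, 0.733, 0.681, -0.0]
force: [3.3, 0.7, 0.7]
gripper_width: 0.134
finger_force: 10.0
```

```bash
cat > an.py <<'E'
from h import *
def an(D):
    for x,y,z,fx,fy,fz in D:
        p=loc([x,y,z]);a=np.arctan2(-p[0],p[2]-.0458);r=np.hypot(p[0],p[2]-.0458);f=np.array([fx,fy,fz])
        print('a %.3f r %.1f Ft %.2f Fr %.2f'%(a,r*1e3,f@EX*np.cos(a)+fz*np.sin(a),-(f@EX)*np.sin(a)+fz*np.cos(a)))
E
python3 -c "
from an import *
an([[.5418,.0634,.1407,1.1,1.2,.9],[.5381,.0636,.138,.3,.1,.9],[.5344,.0639,.1352,.7,.3,1.8],[.5309,.0642,.1323,1.3,.9,1.4],[.5276,.0644,.1291,1.8,.5,1.2],[.5247,.0646,.1262,2,-.7,5.9],[.5228,.0648,.1238,2.5,-.5,11.6],[.52,.065,.1206,2.2,-1.7,9.2],[.5163,.0652,.1162,1.7,-.7,3],[.5125,.0655,.1115,3.3,.7,.7]])
st()"
```

```text
a 0.600 r 115.0 Ft 1.34 Fr 0.17
a 0.640 r 114.9 Ft 0.77 Fr 0.55
a 0.680 r 115.0 Ft 1.66 Fr 0.97
a 0.720 r 115.0 Ft 1.85 Fr 0.24
a 0.760 r 114.9 Ft 2.10 Fr -0.34
a 0.795 r 114.9 Ft 5.65 Fr 2.67
a 0.822 r 114.6 Ft 10.22 Fr 6.04
a 0.859 r 114.5 Ft 8.48 Fr 4.25
a 0.909 r 114.6 Ft 3.44 Fr 0.46
a 0.962 r 114.9 Ft 2.43 Fr -2.26
t 13.32 stand [-9.430e+01  1.000e-01  1.115e+02] F stand xyz [3.27 0.9  0.68] w 11.8 ff 10.0
```

Call:
{"method": "servo_tool", "body": {
  "plan": [
    [[0,0,0,0,0.027,-0.037,255]]
  ]
}}

```text
time: 13.45
tcp_pos: [0.5134, 0.0655, 0.113]
ee_rot: [-0.001, 0.732, 0.681, -0.001]
force: [2.8, 0.0, -4.0]
gripper_width: 0.135
finger_force: 10.0
```

Call:
{"method": "servo_tool", "body": {
  "plan": [
    [[0,0,0,0,0.028,-0.037,255]]
  ]
}}

```text
time: 13.58
tcp_pos: [0.5148, 0.0653, 0.1149]
ee_rot: [-0.001, 0.732, 0.681, -0.001]
force: [2.9, 0.9, -8.7]
gripper_width: 0.13
finger_force: 10.0
```

Call:
{"method": "servo_tool", "body": {
  "plan": [
    [[0,0,0,0,0.028,-0.036,255]]
  ]
}}

```text
time: 13.7
tcp_pos: [0.5158, 0.0652, 0.1165]
ee_rot: [-0.001, 0.733, 0.681, -0.001]
force: [3.2, 0.6, -13.0]
gripper_width: 0.13
finger_force: 10.0
```

Call:
{"method": "servo_tool", "body": {
  "plan": [
    [[0,0,0,0,0.029,-0.036,255]]
  ]
}}

```text
time: 13.82
tcp_pos: [0.517, 0.065, 0.1181]
ee_rot: [-0.001, 0.733, 0.681, -0.001]
force: [3.4, 1.1, -14.5]
gripper_width: 0.131
finger_force: 10.0
```

Call:
{"method": "servo_tool", "body": {
  "plan": [
    [[0,0,0,0,0.03,-0.035,255]]
  ]
}}

```text
time: 13.95
tcp_pos: [0.5186, 0.0649, 0.1201]
ee_rot: [-0.001, 0.732, 0.681, -0.001]
force: [0.9, 1.3, -13.7]
gripper_width: 0.13
finger_force: 10.0
```

Call:
{"method": "servo_tool", "body": {
  "plan": [
    [[0,0,0,0,0.031,-0.034,255]]
  ]
}}

```text
time: 14.08
tcp_pos: [0.5206, 0.0648, 0.1224]
ee_rot: [-0.001, 0.732, 0.681, -0.001]
force: [-0.1, 0.7, -9.2]
gripper_width: 0.135
finger_force: 10.0
```

Call:
{"method": "servo_tool", "body": {
  "plan": [
    [[0,0,0,0,0.031,-0.034,255]]
  ]
}}

```text
time: 14.2
tcp_pos: [0.5228, 0.0647, 0.1248]
ee_rot: [-0.0, 0.732, 0.681, -0.0]
force: [-1.6, 0.8, -3.8]
gripper_width: 0.13
finger_force: 10.0
```

Call:
{"method": "servo_tool", "body": {
  "plan": [
    [[0,0,0,0,0.032,-0.033,255]]
  ]
}}

```text
time: 14.32
tcp_pos: [0.5248, 0.0646, 0.1269]
ee_rot: [0.0, 0.732, 0.681, 0.0]
force: [-3.4, -0.2, 0.3]
gripper_width: 0.13
finger_force: 10.0
```

Call:
{"method": "servo_tool", "body": {
  "plan": [
    [[0,0,0,0,0.033,-0.033,255]]
  ]
}}

```text
time: 14.45
tcp_pos: [0.5264, 0.0646, 0.1285]
ee_rot: [0.0, 0.732, 0.681, 0.0]
force: [-3.2, 0.8, 1.3]
gripper_width: 0.133
finger_force: 10.0
```

Call:
{"method": "servo_tool", "body": {
  "plan": [
    [[0,0,0,0,0.033,-0.032,255]]
  ]
}}

```text
time: 14.58
tcp_pos: [0.5277, 0.0644, 0.1299]
ee_rot: [-0.0, 0.732, 0.681, -0.0]
force: [-5.2, 1.2, 2.1]
gripper_width: 0.133
finger_force: 10.0
```

Call:
{"method": "servo_tool", "body": {
  "plan": [
    [[0,0,0,0,0.034,-0.031,255]]
  ]
}}

```text
time: 14.7
tcp_pos: [0.5291, 0.0643, 0.1312]
ee_rot: [-0.0, 0.732, 0.681, -0.0]
force: [-5.6, 0.8, 4.6]
gripper_width: 0.126
finger_force: 10.0
```

Call:
{"method": "servo_tool", "body": {
  "plan": [
    [[0,0,0,0,0.035,-0.031,255]]
  ]
}}

```text
time: 14.82
tcp_pos: [0.5307, 0.0642, 0.1327]
ee_rot: [-0.0, 0.732, 0.681, -0.0]
force: [-6.5, 0.7, 5.1]
gripper_width: 0.136
finger_force: 10.0
```

Call:
{"method": "servo_tool", "body": {
  "plan": [
    [[0,0,0,0,0.035,-0.03,255]]
  ]
}}

```text
time: 14.95
tcp_pos: [0.5323, 0.0641, 0.1342]
ee_rot: [-0.001, 0.732, 0.681, -0.0]
force: [-6.2, 1.0, 4.7]
gripper_width: 0.132
finger_force: 10.0
```

```bash
python3 -c "
from an import *
an([[.5134,.0655,.113,2.8,0,-4],[.5148,.0653,.1149,2.9,.9,-8.7],[.5158,.0652,.1165,3.2,.6,-13],[.517,.065,.1181,3.4,1.1,-14.5],[.5186,.0649,.1201,.9,1.3,-13.7],[.5206,.0648,.1224,-.1,.7,-9.2],[.5228,.0647,.1248,-1.6,.8,-3.8],[.5248,.0646,.1269,-3.4,-.2,.3],[.5264,.0646,.1285,-3.2,.8,1.3],[.5277,.0644,.1299,-5.2,1.2,2.1],[.5291,.0643,.1312,-5.6,.8,4.6],[.5307,.0642,.1327,-6.5,.7,5.1],[.5323,.0641,.1342,-6.2,1,4.7]])
st()
for a in (.69,.66): print(to(O-EX*.115*np.sin(a)+[0,0,.0458+.115*np.cos(a)]))"
```

```text
a 0.947 r 115.0 Ft -1.62 Fr -4.60
a 0.926 r 115.0 Ft -5.26 Fr -7.49
a 0.910 r 115.2 Ft -8.33 Fr -10.46
a 0.893 r 115.2 Ft -9.21 Fr -11.67
a 0.870 r 115.3 Ft -9.96 Fr -9.44
a 0.844 r 115.3 Ft -6.98 Fr -6.00
a 0.816 r 115.3 Ft -3.90 Fr -1.40
a 0.790 r 115.3 Ft -2.16 Fr 2.61
a 0.771 r 115.3 Ft -1.43 Fr 3.20
a 0.754 r 115.4 Ft -2.41 Fr 5.14
a 0.738 r 115.4 Ft -1.08 Fr 7.20
a 0.719 r 115.5 Ft -1.56 Fr 8.14
a 0.700 r 115.5 Ft -1.76 Fr 7.62
t 14.95 stand [-7.440e+01  1.000e-01  1.342e+02] F stand xyz [-6.22  0.57  4.74] w 11.6 ff 10.0
[-0.014  0.     0.003 -0.003  0.024 -0.005]
[-0.014  0.     0.003 -0.003  0.077 -0.048]
```

Call:
{"method": "servo_tool", "body": {
  "plan": [
    [[0,0,0,0,0,0,208],[0,0,0,0,0.02,0,208],[0,0,0,0,0.02,0,255],[0,0,0,0,0.02,0,255],[0,0,0,0,0.02,0,255]]
  ],
  "grip_force": 10
}}

```text
time: 15.58
tcp_pos: [0.5337, 0.0639, 0.1339]
ee_rot: [-0.0, 0.732, 0.681, -0.0]
force: [-4.6, 0.3, 5.0]
gripper_width: 0.132
finger_force: 10.0
```

```bash
python3 -c "
from an import *
st();p=loc(robot.observe()['tcp_pos']);print(np.arcsin(-p[0]/.115))"
```

```text
t 15.57 stand [-7.300e+01  1.000e-01  1.339e+02] F stand xyz [-4.65 -0.08  5.04] w 11.6 ff 10.0
0.6877669089386217
```

Call:
{"method": "servo_tool", "body": {
  "plan": [
    [[0,0,0,0,-0.035,0.029,255],[0,0,0,0,-0.07,0.06,255]]
  ]
}}

```text
time: 15.82
tcp_pos: [0.5309, 0.0641, 0.1312]
ee_rot: [0.0, 0.732, 0.681, 0.0]
force: [-3.9, -0.8, 6.9]
gripper_width: 0.133
finger_force: 10.0
```

Call:
{"method": "servo_tool", "body": {
  "plan": [
    [[0,0,0,0,-0.034,0.031,255]]
  ]
}}

```text
time: 15.95
tcp_pos: [0.5292, 0.0643, 0.1297]
ee_rot: [0.0, 0.732, 0.681, 0.0]
force: [-3.8, -0.9, 6.1]
gripper_width: 0.128
finger_force: 10.0
```

Call:
{"method": "servo_tool", "body": {
  "plan": [
    [[0,0,0,0,-0.034,0.032,255]]
  ]
}}

```text
time: 16.08
tcp_pos: [0.5275, 0.0644, 0.128]
ee_rot: [0.0, 0.732, 0.681, 0.0]
force: [-3.9, -0.9, 6.3]
gripper_width: 0.139
finger_force: 10.0
```

Call:
{"method": "servo_tool", "body": {
  "plan": [
    [[0,0,0,0,-0.033,0.032,255]]
  ]
}}

```text
time: 16.2
tcp_pos: [0.5259, 0.0645, 0.1264]
ee_rot: [0.0, 0.732, 0.681, 0.0]
force: [-2.7, -0.6, 6.6]
gripper_width: 0.132
finger_force: 10.0
```

Call:
{"method": "servo_tool", "body": {
  "plan": [
    [[0,0,0,0,-0.032,0.033,255]]
  ]
}}

```text
time: 16.32
tcp_pos: [0.5248, 0.0646, 0.125]
ee_rot: [0.001, 0.732, 0.681, 0.001]
force: [-2.8, -1.1, 10.8]
gripper_width: 0.128
finger_force: 10.0
```

Call:
{"method": "servo_tool", "body": {
  "plan": [
    [[0,0,0,0,-0.032,0.034,255]]
  ]
}}

```text
time: 16.45
tcp_pos: [0.5238, 0.0646, 0.1239]
ee_rot: [0.001, 0.732, 0.681, 0.001]
force: [-2.8, -2.1, 15.2]
gripper_width: 0.135
finger_force: 10.0
```

Call:
{"method": "servo_tool", "body": {
  "plan": [
    [[0,0,0,0,-0.031,0.034,255]]
  ]
}}

```text
time: 16.58
tcp_pos: [0.5228, 0.0647, 0.1226]
ee_rot: [0.002, 0.732, 0.681, 0.002]
force: [-2.9, -1.8, 15.7]
gripper_width: 0.131
finger_force: 10.0
```

Call:
{"method": "servo_tool", "body": {
  "plan": [
    [[0,0,0,0,-0.03,0.035,255]]
  ]
}}

```text
time: 16.7
tcp_pos: [0.5218, 0.0649, 0.1211]
ee_rot: [0.002, 0.732, 0.681, 0.002]
force: [-2.3, -1.8, 14.8]
gripper_width: 0.13
finger_force: 10.0
```

Call:
{"method": "servo_tool", "body": {
  "plan": [
    [[0,0,0,0,-0.03,0.035,255]]
  ]
}}

```text
time: 16.82
tcp_pos: [0.5205, 0.0651, 0.1195]
ee_rot: [0.002, 0.732, 0.681, 0.002]
force: [-1.7, -1.4, 16.0]
gripper_width: 0.127
finger_force: 10.0
```

Call:
{"method": "servo_tool", "body": {
  "plan": [
    [[0,0,0,0,-0.029,0.036,255]]
  ]
}}

```text
time: 16.95
tcp_pos: [0.5187, 0.0652, 0.1173]
ee_rot: [0.002, 0.732, 0.681, 0.002]
force: [-2.0, -1.3, 10.6]
gripper_width: 0.128
finger_force: 10.0
```

Call:
{"method": "servo_tool", "body": {
  "plan": [
    [[0,0,0,0,-0.028,0.036,255]]
  ]
}}

```text
time: 17.08
tcp_pos: [0.5168, 0.0653, 0.115]
ee_rot: [0.001, 0.732, 0.681, 0.001]
force: [-0.7, -0.8, 5.9]
gripper_width: 0.136
finger_force: 10.0
```

Call:
{"method": "servo_tool", "body": {
  "plan": [
    [[0,0,0,0,-0.028,0.037,255]]
  ]
}}

```text
time: 17.2
tcp_pos: [0.5149, 0.0655, 0.1126]
ee_rot: [0.001, 0.732, 0.681, 0.001]
force: [-0.5, 0.3, 2.7]
gripper_width: 0.129
finger_force: 10.0
```

Call:
{"method": "servo_tool", "body": {
  "plan": [
    [[0,0,0,0,-0.027,0.037,255]]
  ]
}}

```text
time: 17.32
tcp_pos: [0.5133, 0.0656, 0.1104]
ee_rot: [0.001, 0.732, 0.681, 0.001]
force: [1.1, 0.5, 1.1]
gripper_width: 0.133
finger_force: 10.0
```

```bash
python3 -c "
from h import *
def T(D,s):
    A=[];F=[]
    for x,y,z,fx,fy,fz in D:
        p=loc([x,y,z]);a=np.arcsin(-p[0]/.115);f=np.array([fx,fy,fz]);A.append(a);F.append(s*(f@EX*np.cos(a)+fz*np.sin(a)))
    A,F=np.array(A),np.array(F);print(np.c_[A,F].round(3).tolist())
    from scipy.optimize import curve_fit
    g=lambda a,m,h,b,w:b+h*np.where(abs(a-m)<w,.5+.5*np.cos(np.pi*(a-m)/w),0)
    print(curve_fit(g,A,F,[.85,8,1.5,.09])[0].round(3))
T([[.5309,.0642,.1323,1.3,.9,1.4],[.5276,.0644,.1291,1.8,.5,1.2],[.5247,.0646,.1262,2,-.7,5.9],[.5228,.0648,.1238,2.5,-.5,11.6],[.52,.065,.1206,2.2,-1.7,9.2],[.5163,.0652,.1162,1.7,-.7,3],[.5125,.0655,.1115,3.3,.7,.7]],1)
T([[.5134,.0655,.113,2.8,0,-4],[.5148,.0653,.1149,2.9,.9,-8.7],[.5158,.0652,.1165,3.2,.6,-13],[.517,.065,.1181,3.4,1.1,-14.5],[.5186,.0649,.1201,.9,1.3,-13.7],[.5206,.0648,.1224,-.1,.7,-9.2],[.5228,.0647,.1248,-1.6,.8,-3.8],[.5248,.0646,.1269,-3.4,-.2,.3],[.5264,.0646,.1285,-3.2,.8,1.3],[.5277,.0644,.1299,-5.2,1.2,2.1],[.5291,.0643,.1312,-5.6,.8,4.6],[.5307,.0642,.1327,-6.5,.7,5.1]],-1)
T([[.5309,.0641,.1312,-3.9,-.8,6.9],[.5292,.0643,.1297,-3.8,-.9,6.1],[.5275,.0644,.128,-3.9,-.9,6.3],[.5259,.0645,.1264,-2.7,-.6,6.6],[.5248,.0646,.125,-2.8,-1.1,10.8],[.5238,.0646,.1239,-2.8,-2.1,15.2],[.5228,.0647,.1226,-2.9,-1.8,15.7],[.5218,.0649,.1211,-2.3,-1.8,14.8],[.5205,.0651,.1195,-1.7,-1.4,16],[.5187,.0652,.1173,-2,-1.3,10.6],[.5168,.0653,.115,-.7,-.8,5.9],[.5149,.0655,.1126,-.5,.3,2.7],[.5133,.0656,.1104,1.1,.5,1.1]],1)
st()"
```

```text
[[0.72, 1.848], [0.759, 2.102], [0.794, 5.642], [0.818, 10.196], [0.855, 8.462], [0.905, 3.438], [0.961, 2.43]]
[0.831 8.601 2.454 0.063]
[[0.947, 1.617], [0.927, 5.259], [0.912, 8.355], [0.895, 9.244], [0.873, 9.984], [0.846, 6.991], [0.818, 3.904], [0.793, 2.156], [0.773, 1.418], [0.758, 2.389], [0.741, 1.06], [0.722, 1.532]]
[0.879 8.507 1.663 0.086]
[[0.72, 1.668], [0.74, 1.361], [0.76, 1.568], [0.779, 2.754], [0.793, 5.791], [0.805, 9.133], [0.818, 9.571], [0.831, 9.474], [0.848, 10.947], [0.872, 6.895], [0.898, 4.217], [0.925, 1.844], [0.949, 1.512]]
[0.838 9.089 1.547 0.087]
t 17.32 stand [-93.5   0.2 110.4] F stand xyz [1.09 0.6  1.14] w 11.7 ff 10.0
```

Call:
{"method": "servo_tool", "body": {
  "plan": [
    [[0,0,0,0,0.04,-0.05,255],[0,0,0,0,0.08,-0.095,255],[0,0,0,0,0.11,-0.128,255],[0,0,0,0,0.14,-0.155,255],[0,0,0,0,0.14,-0.155,255],[0,0,0,0,0.14,-0.155,255],[0,0,0,0,0.14,-0.155,255]]
  ]
}}

```text
time: 18.2
tcp_pos: [0.5189, 0.065, 0.1181]
ee_rot: [-0.0, 0.732, 0.681, -0.0]
force: [-1.7, 0.5, -7.4]
gripper_width: 0.136
finger_force: 10.0
```

```bash
python3 -c "
from h import *
st()"
```

```text
t 18.2 stand [-87.9   0.  118.1] F stand xyz [-1.72  0.39 -7.41] w 11.9 ff 10.0
```

Call:
{"method": "servo_tool", "body": {
  "plan": [
    [[0,0,0,0,0.016,-0.015,255],[0,0,0,0,0.022,-0.025,255],[0,0,0,0,0.022,-0.025,255],[0,0,0,0,0.022,-0.025,255]]
  ]
}}

```text
time: 18.7
tcp_pos: [0.5202, 0.0649, 0.1195]
ee_rot: [0.0, 0.732, 0.681, 0.0]
force: [-4.0, 1.2, -1.6]
gripper_width: 0.133
finger_force: 10.0
```

```bash
python3 -c "
from h import *
st()"
```

```text
t 18.7 stand [-8.650e+01  1.000e-01  1.195e+02] F stand xyz [-4.12  0.91 -1.63] w 11.7 ff 10.0
```

Call:
{"method": "servo_tool", "body": {
  "plan": [
    [[0,0,0,0,0,0,215],[0,0,0,0,0,0,215],[0,0,0,0,0,0,215]]
  ]
}}

```text
time: 19.08
tcp_pos: [0.5211, 0.065, 0.1197]
ee_rot: [0.001, 0.732, 0.681, 0.001]
force: [-1.1, -0.4, 1.0]
gripper_width: 0.152
finger_force: 0.3
```

```bash
python3 -c "
from h import *
st()"
```

```text
t 19.07 stand [-85.6   0.2 119.7] F stand xyz [-1.11 -0.46  1.02] w 13.4 ff 0.3
```

Call:
{"method": "servo_tool", "body": {
  "plan": [
    [[0,0,0,0,0,0,130],[0,0,0,0,0,0,130],[0,0,0,0,0,0,130],[0,0,0,0,0,0,130],[0,0,0,0,0,-0.6,130],[0,0,0,0,0,-1.5,0],[0,0,0,0,0,-2.6,0],[0,0,0,0,0,-3.2,0],[0,0,0,0,0,-3.2,0],[0,0,0,0,0,-3.2,0]]
  ]
}}

```text
time: 20.32
tcp_pos: [0.5195, 0.0649, 0.2782]
ee_rot: [-0.0, 0.732, 0.681, -0.001]
force: [-0.5, -0.2, 0.3]
gripper_width: 0.99
finger_force: 0.0
```

```bash
python3 -c "
from h import *
import pickle
st();s=robot.observe();im=robot.camera('wrist');cv2.imwrite('pics/k1.png',im[:,:,::-1]);pickle.dump(s,open('k1.pkl','wb'))
v=cv2.resize(im[50:330,70:440,::-1],None,fx=2.1,fy=2.1,interpolation=2)
z=.085+.115*np.cos(.853)
for x in(-.0865,):
  for y in (.045,-.045):
    u=(wproj(O+EX*x+EY*y+[0,0,z],s)-[70,50])*2.1;cv2.circle(v,tuple(int(k) for k in u),4,(0,0,255),1);print(u)
for x in (.03,.04,.05):
    u=(wproj(O+EX*x-EY*.12+[0,0,.19],s)-[70,50])*2.1;cv2.circle(v,tuple(int(k) for k in u),2,(0,255,0),1);print(u)
cv2.imwrite('pics/k1c.png',v)"
```

```text
t 20.32 stand [-87.2  -0.  278.2] F stand xyz [-0.5  -0.2   0.35] w 87.1 ff 0.0
[388.46395145 197.03484045]
[388.35445728 371.84067943]
[602.00756678 515.83638921]
[618.82197833 514.47667416]
[635.30047508 513.039398  ]
```

View pics/k1c.png

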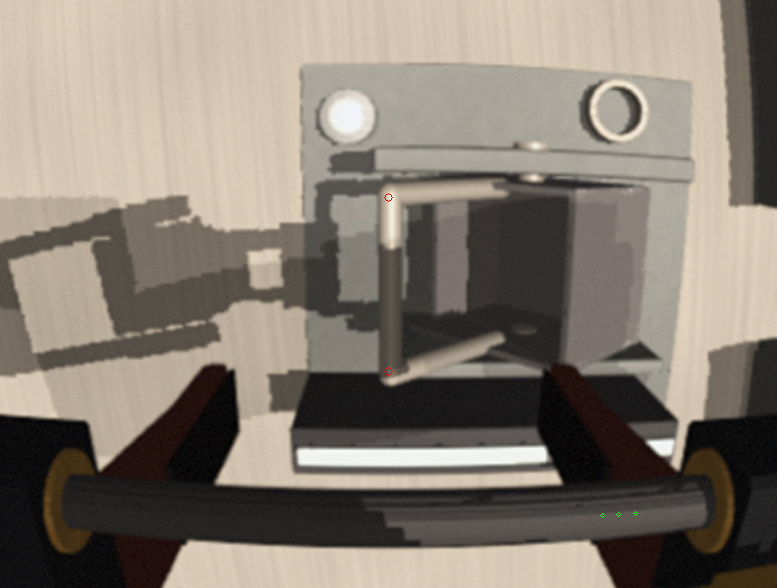

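Bar stays at column 390 between (388,197) and (391,372), matching x ≈ -86.5 mm; the bin held. Now the pointer.

```bash
python3 -c "
from h import *
print(to(O+EX*.043-EY*.12+[0,0,.278]),to(O+EX*.043-EY*.12+[0,0,.135]))"
```

```text
[-0.024  0.004  0.004 -2.4    2.608 -0.012] [-0.024  0.004  0.004 -2.399  2.615  2.848]
```

Call:
{"method": "servo_tool", "body": {
  "plan": [
    [[0,0,0,-0.8,0.9,0,0],[0,0,0,-1.6,1.7,0,0],[0,0,0,-2.4,2.615,0,0],[0,0,0,-2.4,2.615,0,0],[0,0,0,-2.4,2.615,0,0],[0,0,0,-2.4,2.615,0,0]]
  ]
}}

```text
time: 21.12
tcp_pos: [0.6408, -0.0633, 0.2786]
ee_rot: [-0.001, 0.732, 0.681, -0.0]
force: [-0.7, 0.3, 0.1]
gripper_width: 1.001
finger_force: 0.0
```

```bash
python3 -c "
from h import *
st();s=robot.observe();im=robot.camera('wrist');p=[round(float(k),0) for k in wproj(O+EX*.043-EY*.12+[0,0,.19],s)];print(p)
b=[d for d in robot.silhouettes('wrist','pointer_post')][:1]
print([(d['p'],np.argwhere(d['mask']).min(0),np.argwhere(d['mask']).max(0),np.argwhere(d['mask']).mean(0)) for d in b])
print([(d['p'],loc(d['xyz']).round(4)) for d in robot.boxes_of('wrist','pointer_post')])
print(to(O+EX*.043-EY*.12+[0,0,.135]))
cv2.imwrite('pics/p1.png',cv2.resize(im[:,:,::-1],None,fx=1.5,fy=1.5))
"
```

```text
t 21.12 stand [  43.2 -118.9  278.6] F stand xyz [-0.74  0.27  0.13] w 88.1 ff 0.0
[254.0, 195.0]
[(0.82, array([159, 244]), array([201, 266]), array([181.875, 255.5  ]))]
[(0.9, array([ 0.0444, -0.1094,  0.1827])), (0.34, array([ 0.0083, -0.0258,  0.0667]))]
[ 2.000e-03 -0.000e+00  1.500e-02 -2.100e-02 -1.600e-02  2.889e+00]
```

View pics/p1.png

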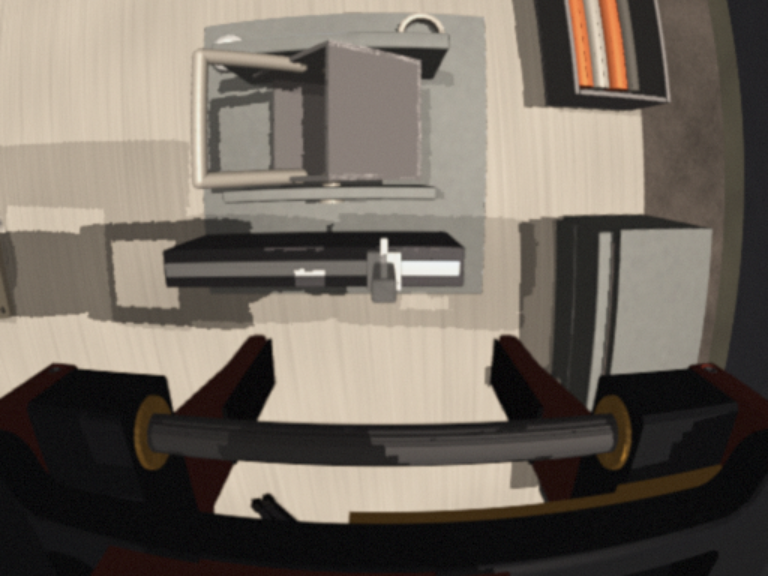

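Post top at (384,290), centred between the open fingers. Descend and grip.

Call:
{"method": "servo_tool", "body": {
  "plan": [
    [[0,0,0,-0.02,0,1,0],[0,0,0,-0.02,0,2,0],[0,0,0,-0.02,0,2.85,0],[0,0,0,-0.02,0,2.85,150],[0,0,0,-0.02,0,2.85,200],[0,0,0,-0.02,0,2.85,255],[0,0,0,-0.02,0,2.85,255],[0,0,0,-0.02,0,2.85,255],[0,0,0,-0.02,0,2.85,255],[0,0,0,-0.02,0,2.85,255],[0,0,0,-0.02,0,2.85,255],[0,0,0,-0.02,0,2.85,255]]
  ],
  "grip_force": 15
}}

```text
time: 22.78
tcp_pos: [0.6418, -0.0653, 0.1367]
ee_rot: [-0.0, 0.732, 0.681, -0.0]
force: [0.1, -0.4, 0.7]
gripper_width: 0.186
finger_force: 15.0
```

```bash
python3 -c "
from h import *
st();print(to(O-EX*.0865-EY*.12+[0,0,.137]))"
```

```text
t 22.77 stand [  44.3 -120.8  136.7] F stand xyz [ 0.1  -0.36  0.74] w 16.3 ff 15.0
[-1.000e-03 -0.000e+00  4.000e-03  1.800e-02 -2.615e+00 -6.000e-03]
```

Call:
{"method": "servo_tool", "body": {
  "plan": [
    [[0,0,0,0,-0.25,0,255],[0,0,0,0,-0.5,0,255],[0,0,0,0,-0.8,0,255],[0,0,0,0,-1.1,0,255],[0,0,0,0,-1.4,0,255],[0,0,0,0,-1.7,0,255],[0,0,0,0,-2,0,255],[0,0,0,0,-2.3,0,255],[0,0,0,0,-2.5,0,255],[0,0,0,0,-2.61,0,255],[0,0,0,0,-2.61,0,255],[0,0,0,0,-2.61,0,255]]
  ]
}}

```text
time: 24.28
tcp_pos: [0.5115, -0.0559, 0.1366]
ee_rot: [-0.0, 0.732, 0.681, -0.0]
force: [-0.7, -3.6, -2.2]
gripper_width: 0.182
finger_force: 15.0
```

```bash
python3 -c "
from h import *
st();print(robot.observe()['moment'])"
```

```text
t 24.27 stand [ -86.3 -121.   136.6] F stand xyz [-0.42 -3.66 -2.24] w 16.0 ff 15.0
[-0.80006098  0.12826437  0.03778615]
```

Call:
{"method": "servo_tool", "body": {
  "plan": [
    [[0,0,0,0,0,0,200],[0,0,0,0,0,0,190],[0,0,0,0,0,0,150],[0,0,0,0,0,0,120],[0,0,0,0,0,0,120],[0,0,0,0,0,0,120],[0,0,0,0,0,-0.6,120],[0,0,0,0,0,-1.5,120],[0,0,0,0,0,-2.5,120],[0,0,0,0,0,-2.8,120],[0,0,0,0,0,-2.8,120]]
  ]
}}

```text
time: 25.65
tcp_pos: [0.5119, -0.0558, 0.2771]
ee_rot: [0.001, 0.732, 0.681, 0.0]
force: [0.8, -0.4, -0.0]
gripper_width: 0.529
finger_force: 0.0
```

Run:
```python
from h import *
st();s=robot.observe();im=robot.camera('wrist');g=cv2.cvtColor(im,7).astype(float)
cv2.imwrite('pics/z.png',im[:,:,::-1])
b=robot.silhouettes('wrist','pointer_post')
for d in b[:2]:
    a=np.argwhere(d['mask']);print(d['p'],a.min(0),a.max(0))
    for r in range(a[:,0].min(),a[:,0].max()+1,4): c=a[a[:,0]==r,1];print(r,c.min(),c.max(),end='; ')
print()
z=.085+.115*np.cos(.852)
print('bar pred',[wproj(O-EX*.0864+EY*y+[0,0,z],s).round(1) for y in(.04,0,-.04)],'post pred',[wproj(O-EX*.0863-EY*.12+[0,0,z],s).round(1) for z in(.19,.15,.13)])
c,=[wproj(O-EX*.0864+[0,0,z],s)]
for y in (.03,0,-.03):
    u=wproj(O-EX*.0864+EY*y+[0,0,z],s);r=int(round(u[1]));c=int(u[0]);print(r,c-14,g[r,c-14:c+15].astype(int).tolist())
for z in(.188,.16):
    u=wproj(O-EX*.0863-EY*.12+[0,0,z],s);r=int(round(u[1]))-2;c=int(u[0]);print('post',r,c-18,g[r,c-18:c+19].astype(int).tolist())
```

```text
t 25.65 stand [ -86.  -120.9  277.1] F stand xyz [ 0.81 -0.29 -0.  ] w 46.5 ff 0.0
0.78 [157 243] [200 265]
157 253 255; 161 252 256; 165 247 263; 169 243 265; 173 243 265; 177 243 265; 181 243 265; 185 243 265; 189 243 265; 193 245 263; 197 245 262; 
bar pred [array([253.5,  32.3]), array([253.5,  69.7]), array([253.5, 108.7])] post pred [array([253.6, 193.3]), array([253.6, 184. ]), array([253.6, 180.2])]
41 239 [133, 146, 153, 157, 158, 163, 160, 155, 120, 91, 120, 153, 175, 194, 216, 229, 228, 211, 193, 176, 142, 86, 46, 39, 38, 41, 40, 40, 38]
70 239 [159, 158, 158, 154, 156, 154, 155, 156, 147, 127, 128, 152, 170, 189, 217, 234, 234, 219, 195, 177, 155, 143, 151, 137, 92, 80, 81, 82, 84]
99 239 [153, 154, 155, 153, 153, 155, 152, 157, 148, 126, 126, 151, 176, 191, 218, 236, 237, 221, 198, 181, 156, 135, 146, 143, 95, 81, 82, 82, 83]
post 191 235 [134, 134, 134, 135, 136, 135, 136, 131, 123, 122, 116, 100, 103, 112, 114, 119, 116, 115, 117, 112, 113, 115, 115, 118, 118, 116, 111, 153, 221, 235, 207, 160, 138, 137, 136, 137, 135]
post 184 235 [31, 29, 33, 35, 34, 30, 30, 43, 85, 111, 112, 91, 77, 77, 79, 78, 80, 84, 94, 94, 93, 85, 84, 80, 82, 78, 87, 157, 231, 239, 206, 130, 77, 72, 76, 75, 73]
```

```bash
python3 -c "
from h import *
print(robot.job_done())"
```

```text
the job is handed in; nothing more can be done
None
```

The bin stands on its rub spot at about 0.85 rad, 0.007 rad from the 0.858 rad midpoint of the drag peaks felt going forward and back. The pointer is in line with the loop's bar to within about 0.5 mm, the gripper is clear of everything, the loose fittings were not touched, and the job was handed in at about 26 s.

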